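# Close up the ink-tank printer after a refill

## Task

The printer's ink tanks have just been refilled; close it up again. First turn the ink valve to shut (square mark), then, with the valve shut, press every tank stopper fully home, and only then turn the valve to print (round dot). Also press the cap fully home on every refill bottle and stand each bottle upright in a cell of the cardboard tray, and leave the other things on the desk where they are.

Things in the scene. Friction and masses are not known exactly. Their poses are not given: they have to be found in the camera images.
- printer: ink-tank printer, fixed. Origin on the desk under the centre of its tank unit (270 x 85 mm, flat deck at z = 140 mm); x from front (robot side) to back, z up. On the deck at y = 0: valve axis at x = -85 mm, stoppers 0 to 3 at x = -12, 26, 64, 102 mm. The printer's body beside it (x = -135 to 205, y = 43 to 443 mm) is 153 mm high, 157 mm beside the stoppers (folded cover)
- valve (a joint): detented ink valve, knob on a vertical axis, rad, growing clockwise from above: 0 = shut (solid square mark), 0.7 = fill (one bar across), 1.4 = print (round dot), 2.1 = flush (two parallel bars); stops at 0 and 2.1. The pointer (white nib and line on one half of the bar) points at 1.05 rad minus the joint value from the printer's x axis. Clicks into the nearest position; about 0.06 N m to turn
- valve_grip (a point): centre of the valve's bar grip, on the axis, 163 mm above the desk; x along the pointer, z up. The bar is 44 mm long (along x), 11 mm thick, 24 mm tall (12 mm above and below this point); under it a round skirt, 44 mm wide, 9 mm high, 2 mm above the deck
- tray: cardboard bottle tray, fixed, 62 (x) x 236 (y) x 30 mm high, one row of four square cells along its y, 54 mm inside, walls and floor 4 mm. Origin at the centre of its underside; cell centres at tray y = +87, +29, -29, -87 mm
- stopper0 (a joint): push-in stopper of tank 0 (0 nearest the valve), m: 0 = fully home, 0.008 = standing up (a white neck then shows under the head). It is held by a catch at both ends; about 5 N pushes it down from up, and it may start up or home. Its head is 26 mm in diameter and 12 mm tall; the head's top is 154 mm above the desk when home, 162 mm when up; place: see the printer
- stopper1 (a joint): push-in stopper of tank 1 (0 nearest the valve), m: 0 = fully home, 0.008 = standing up (a white neck then shows under the head). It is held by a catch at both ends; about 5 N pushes it down from up, and it may start up or home. Its head is 26 mm in diameter and 12 mm tall; the head's top is 154 mm above the desk when home, 162 mm when up; place: see the printer
- stopper2 (a joint): push-in stopper of tank 2 (0 nearest the valve), m: 0 = fully home, 0.008 = standing up (a white neck then shows under the head). It is held by a catch at both ends; about 5 N pushes it down from up, and it may start up or home. Its head is 26 mm in diameter and 12 mm tall; the head's top is 154 mm above the desk when home, 162 mm when up; place: see the printer
- stopper3 (a joint): push-in stopper of tank 3 (0 nearest the valve), m: 0 = fully home, 0.008 = standing up (a white neck then shows under the head). It is held by a catch at both ends; about 5 N pushes it down from up, and it may start up or home. Its head is 26 mm in diameter and 12 mm tall; the head's top is 154 mm above the desk when home, 162 mm when up; place: see the printer
- bottle0: refill bottle (0.09 kg or so), round, 46 mm in diameter, straight-sided to 60 mm, shoulder to 68 mm, cap above. Origin at the centre of its underside, z along its axis. All bottles are alike and any cell will do; it may be absent
- cap0 (a joint): push-on cap of bottle0, m: 0 = fully home, 0.008 = standing up (loosely on; the neck shows below it). Held by a catch at both ends; about 4 N pushes it down from up, and it may start up or home. Cap 25 mm in diameter, 24 mm tall; its top is 93 mm above the bottle's underside when home, 101 mm when up. It never comes off altogether
- bottle1: refill bottle (0.09 kg or so), round, 46 mm in diameter, straight-sided to 60 mm, shoulder to 68 mm, cap above. Origin at the centre of its underside, z along its axis. All bottles are alike and any cell will do; it may be absent
- cap1 (a joint): push-on cap of bottle1, m: 0 = fully home, 0.008 = standing up (loosely on; the neck shows below it). Held by a catch at both ends; about 4 N pushes it down from up, and it may start up or home. Cap 25 mm in diameter, 24 mm tall; its top is 93 mm above the bottle's underside when home, 101 mm when up. It never comes off altogether
- bottle2: refill bottle (0.09 kg or so), round, 46 mm in diameter, straight-sided to 60 mm, shoulder to 68 mm, cap above. Origin at the centre of its underside, z along its axis. All bottles are alike and any cell will do; it may be absent
- cap2 (a joint): push-on cap of bottle2, m: 0 = fully home, 0.008 = standing up (loosely on; the neck shows below it). Held by a catch at both ends; about 4 N pushes it down from up, and it may start up or home. Cap 25 mm in diameter, 24 mm tall; its top is 93 mm above the bottle's underside when home, 101 mm when up. It never comes off altogether
- bottle3: refill bottle (0.09 kg or so), round, 46 mm in diameter, straight-sided to 60 mm, shoulder to 68 mm, cap above. Origin at the centre of its underside, z along its axis. All bottles are alike and any cell will do; it may be absent
- cap3 (a joint): push-on cap of bottle3, m: 0 = fully home, 0.008 = standing up (loosely on; the neck shows below it). Held by a catch at both ends; about 4 N pushes it down from up, and it may start up or home. Cap 25 mm in diameter, 24 mm tall; its top is 93 mm above the bottle's underside when home, 101 mm when up. It never comes off altogether
- mouse: bystander: computer mouse, 100 x 58 x 31 mm; origin at the centre of its underside. To be left where it is
- mug: bystander: white mug on a fixed cork coaster, 80 mm wide, 95 mm tall; origin at the centre of its underside. To be left where it is
- stapler: bystander: stapler, 130 x 36 x 51 mm; origin at the centre of its underside. To be left where it is
- phone: bystander: phone lying flat, 155 x 74 x 9 mm; origin at the centre of its underside. To be left where it is
- notepad: bystander: notepad, 150 x 105 x 14 mm; origin at the centre of its underside. To be left where it is
- eraser: bystander: small eraser, 45 x 22 x 13 mm; origin at the centre of its underside. To be left where it is
Things that resemble listed ones, but are neither listed nor needed, are in the scene too. What is shaped like the bottle3 but blue or pink is not meant.

How it is judged:
By the outcome, as a careful person would: the job done as asked, in the order asked, and still so for the second after the job is handed in, with the robot touching nothing.
Of bottle0, bottle1, bottle2, bottle3 only 3 to 4 are there at a start; the rules pass over those that are not, and their reading is None.
At some moment in a run one of bottle0, bottle1, bottle2, bottle3 may be knocked a few centimetres aside while the robot is not near it.
Once in a run the grip may slacken for a moment while it holds something.
It also fails if it takes over 210 s, if anything falls off the work surface, if the arm or the gripper's body presses on something with over 40 N, if the wrist force passes 120 N, or if a joint passes its speed limit or range.

## Robot

A 6-joint arm with a two-finger parallel gripper is mounted at the origin on the work surface. World frame = base frame: x ahead of the robot, y to its left, z up, the work surface at z = 0. Lengths are in m, angles in rad, forces in N, time in s.
With the tool pointing down it reaches from about 0.275 to 0.775 m from the base axis. Payload 14.6 kg.
Tool frame: the origin (TCP) lies between the finger pads; the fingertips stand env.tcp_to_tips ahead of it and the grasp point (between the pads) is the TCP (env.tcp_to_tips is the distance from the TCP to the fingertips, in m); x points along the fingers, y is the direction in which the jaws open and shut, and the axes are right-handed (so a half turn about x gives the same grasp; the last joint's range is limited). The gripper opens to 85 mm and grips with 20 to 120 N. Pads are 22 mm wide; open, the fingers measure 114 mm over their backs; the gripper's body (76 mm by 85 mm) begins 54 mm behind the grasp point. The pads swing forward as they close: fully open they stand 13 mm farther back than shut.
Start: joints at [1.138, 0.263, -0.048, 1.259, 0, 1.415], TCP at [0.144, 0.505, 0.219] pointing down, gripper open.
Joint ranges: [-2.65, 2.65], [-0.89, 1.7], [-1.18, 1.37], [-2.13, 2.11], [-1.35, 1.29], [-3.14, 3.14]. Speed limits (rad/s): [1.89, 1.89, 2.57, 2.79, 3.14, 3.14].

## Interface

Orientations are given as a unit quaternion [x, y, z, w].
In Python, from station import env, effector, vision, job gives the robot as it stands. The module is installed in compiled form; this text tells all that it offers. Calls block until the motion is done:
- env.move_to(position, orientation): joint-space move of the TCP to a pose.
- env.servo_line(position, frame=None, rate=0.15, f_stop=None): straight line of the TCP; frame=None keeps the orientation; rate is the mean speed in m/s. With f_stop (N) it stops when the force on the tool has changed by that much, and returns True; else False.
- env.goto_joints(angles): joint-space move.
- effector.gripper_open() and effector.grasp(grasp_force=None): open the fingers fully, or close them until they stop; grasp_force is the grip in N (None keeps the last).
- env.hold(seconds).
- env.solve_ik(position, orientation): joint angles nearest the present ones, or None.
- env.state(): the state.
- vision.camera(name): name is "scene" or "top"; returns the picture (384x512x3 uint8, red, green, blue); there is no depth.
- vision.camera_params(name): a dict with "fx", "fy", "cx", "cy" (pixels), "rvec" (rotation vector, rad) and "tvec" (3), from world to camera coordinates, as OpenCV has them. Camera axes: x right, y down, z forward; pixel columns grow to the right and rows downward; lengths in m; the calibration is good to about 2 mm. A picture is of the moment at which its call begins. camera_params takes no time and is no camera call.
A pose or a line that the arm cannot do raises env.MotionError and nothing moves.
- job.close_job(): hands the job in, once; it reports no verdict.
The state is a dict: "time_s": time; "joints": joint angles; "joint_velocities": joint speeds; "effort": joint torques, N m; "ee_pos": TCP position; "ee_rot": TCP orientation; "force": force on the tool from outside, world axes, zero at the start; "wrist_torque": the same for the moment, N m; "opening": finger opening in m.
Only numpy, scipy, OpenCV 4.12 (cv2) and the standard library are available. Lean on these libraries where they do the work, as an engineer would, in place of code of your own. Each camera call takes 0.05 s, during which the arm holds its last target.

## Working session

There is one attempt and no reset: what is moved stays moved. The work goes in short steps, each a Python script; the robot and the scene stay as the last script left them, time stands still between calls to the robot, and variables do not carry over. Pictures are saved under pics/ and viewed, and the job is handed in when it is done.

```bash
mkdir -p pics; ls; python3 - <<'E'
from station import env, effector, vision, job
import cv2
s=env.state(); print(s['time_s'],s['ee_pos'],s['ee_rot'],s['opening'],env.tcp_to_tips)
for n in('scene','top'):
    p=vision.camera_params(n); print(n,p)
    cv2.imwrite(f'pics/{n}0.png',vision.camera(n)[:,:,::-1])
E
```

```text
pics
0.0 [0.14385981 0.50458314 0.21841134] [ 0.09754485  0.70040406 -0.09828683  0.70018487] 0.08548461908649396 0.019
scene {'fx': 423.60873392367785, 'fy': 423.60873392367785, 'cx': 263.2134114843284, 'cy': 191.75799659229958, 'rvec': array([ 0.79474474,  2.50347991, -1.19742912]), 'tvec': array([ 0.54839438, -0.01161059,  1.38713363])}
top {'fx': 386.7688465186006, 'fy': 386.7688465186006, 'cx': 263.5574640895676, 'cy': 191.77157077940322, 'rvec': array([ 2.15843884, -2.22113231,  0.07775881]), 'tvec': array([-0.15463727,  0.56280446,  1.00989743])}
```

View pics/scene0.png

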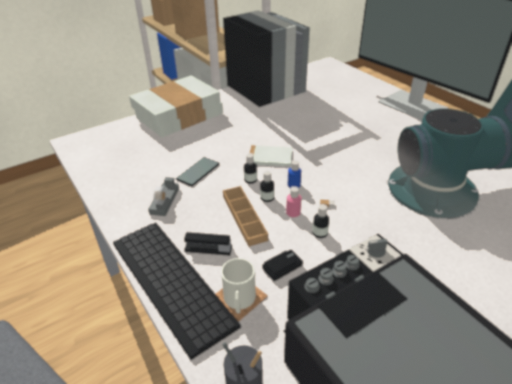

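View pics/top0.png

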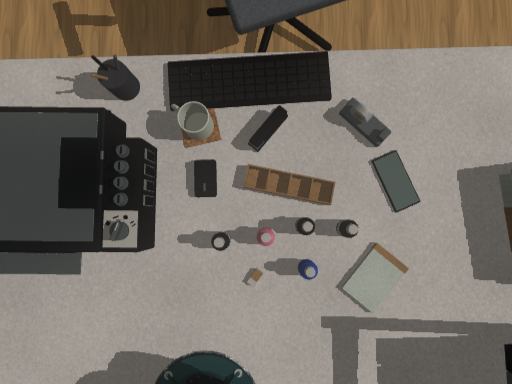

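```bash
cat > h.py <<'E'
import numpy as np, cv2
from station import env, effector, vision, job
from scipy.spatial.transform import Rotation as R
P={n:vision.camera_params(n) for n in('scene','top')}
def K(n):
    p=P[n]; return np.array([[p['fx'],0,p['cx']],[0,p['fy'],p['cy']],[0,0,1]])
def proj(n,X):
    return cv2.projectPoints(np.array(X,float).reshape(-1,3),P[n]['rvec'],P[n]['tvec'],K(n),None)[0].reshape(-1,2)
def back(n,uv,z):
    p=P[n]; Rm=cv2.Rodrigues(p['rvec'])[0]; c=-Rm.T@p['tvec']
    d=Rm.T@np.linalg.inv(K(n))@np.array([uv[0],uv[1],1.])
    return c+d*(z-c[2])/d[2]
def tri(us,ut):
    A=[];
    for n,uv in(('scene',us),('top',ut)):
        p=P[n]; M=K(n)@np.c_[cv2.Rodrigues(p['rvec'])[0],p['tvec']]
        A.append(M)
    X=cv2.triangulatePoints(A[0],A[1],np.array(us,float).reshape(2,1),np.array(ut,float).reshape(2,1)); return (X[:3]/X[3]).ravel()
def snap(n,name,box=None,s=1):
    im=vision.camera(n)[:,:,::-1]
    if box: im=im[box[1]:box[3],box[0]:box[2]]
    im=cv2.resize(im,None,fx=s,fy=s,interpolation=cv2.INTER_CUBIC); cv2.imwrite(f'pics/{name}.png',im)
E
python3 - <<'E'
from h import *
print(proj('top',[[0,0,0],[.3,0,0],[.3,.3,0],[.144,.505,.219],[.5,0,0]]))
print(proj('scene',[[0,0,0],[.3,0,0],[.3,.3,0],[.144,.505,.219],[.5,0,0]]))
snap('top','t1',(95,130,175,255),5)
snap('top','t2',(200,150,370,290),4.5)
snap('scene','s1',(230,140,350,260),5)
snap('scene','s2',(285,220,415,310),6)
E
```

```text
[[204.33473673 407.31348954]
 [202.23592767 290.77455243]
 [ 89.31390996 294.14842696]
 [-57.64074077 394.85742468]
 [200.88107046 215.54445051]]
[[430.68440807 188.21230684]
 [365.50353993 224.84479003]
 [452.64213341 292.07600653]
 [616.2433881  255.29267582]
 [313.78309978 253.9123402 ]]
```

View pics/t1.png

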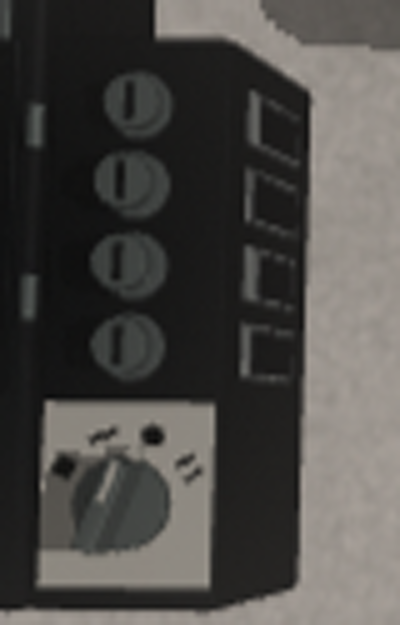

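View pics/t2.png

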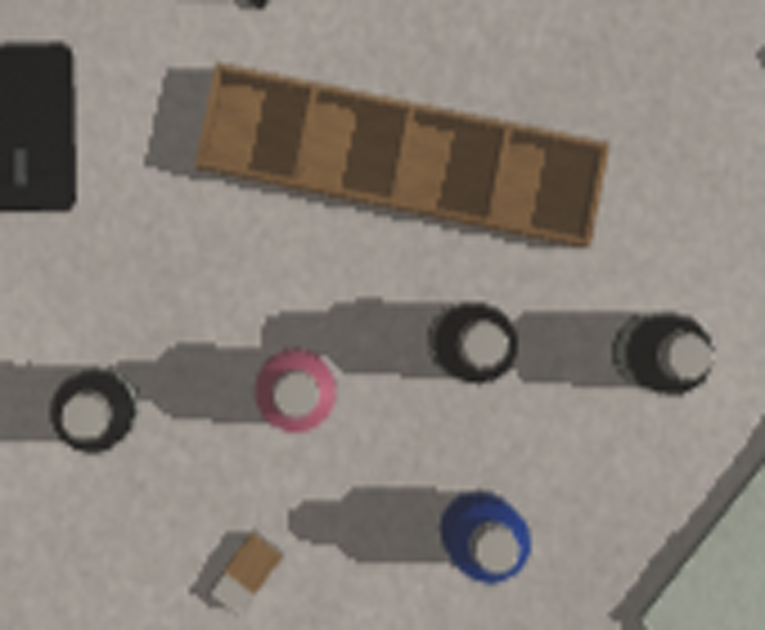

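View pics/s1.png

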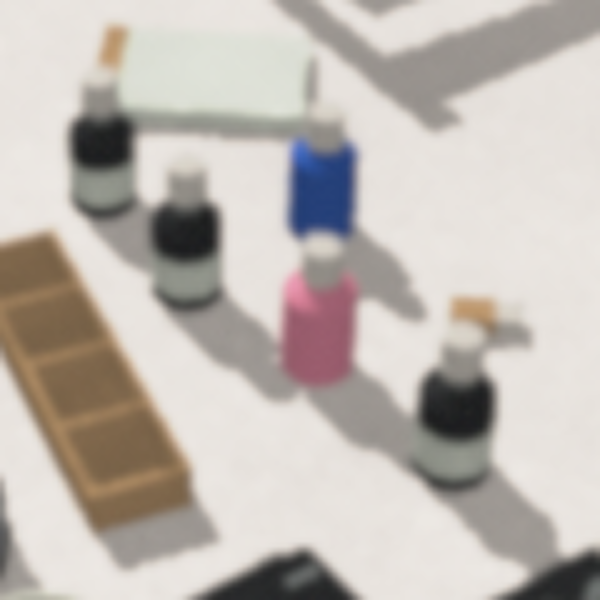

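View pics/s2.png

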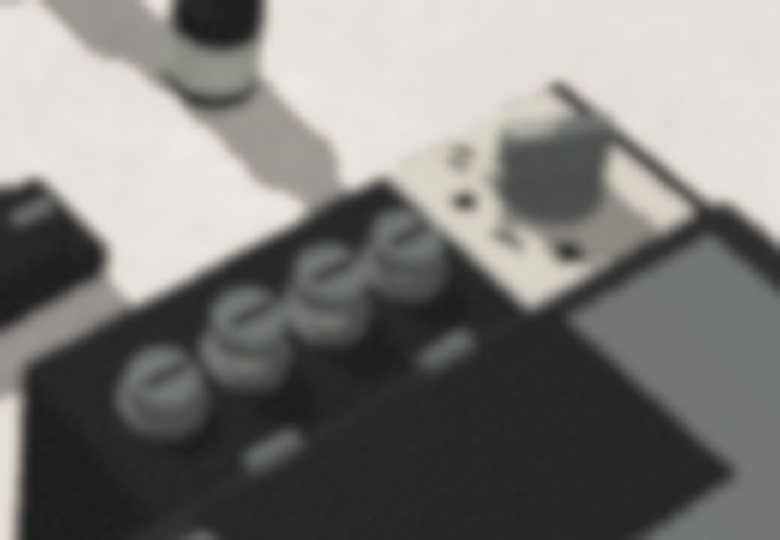

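```bash
cat > pp.py <<'E'
from h import *
from scipy.optimize import least_squares
import itertools
T=np.array([[123,345],[122,262],[125,182],[133,102]])/5+[95,130]-.4
S=np.array([[407,237],[327,272],[246,318],[163,377]])/6+[285,220]-.4
xs=[-.012,.026,.064,.102]
for i in range(4): print(i,tri(S[i],T[i]))
def pts(q,h):
    c,s=np.cos(q[2]),np.sin(q[2]); return np.array([[q[0]+c*x,q[1]+s*x,z] for x,z in zip(xs,h)])
r=[]
for h in itertools.product([.154,.162],repeat=4):
    f=lambda q:np.r_[(proj('top',pts(q,h))-T).ravel(),(proj('scene',pts(q,h))-S).ravel()]
    o=least_squares(f,[.5,.25,0]); r.append((o.cost,h,o.x))
r.sort(key=lambda a:a[0])
for a in r[:5]: print(a)
E
python3 pp.py
```

```text
0 [0.54190907 0.16380705 0.15417255]
1 [0.58038571 0.16204773 0.15859308]
2 [0.61783693 0.16069747 0.15745276]
3 [0.65581282 0.15966939 0.15066711]
(np.float64(2.775219648127547), (0.154, 0.162, 0.154, 0.154), array([ 0.55415335,  0.16313773, -0.0347175 ]))
(np.float64(3.127200025280361), (0.154, 0.162, 0.162, 0.154), array([ 0.55447072,  0.16320566, -0.03416033]))
(np.float64(3.127339399793253), (0.154, 0.154, 0.154, 0.154), array([ 0.55379067,  0.16306198, -0.03441335]))
(np.float64(3.6361855459602612), (0.154, 0.154, 0.162, 0.154), array([ 0.55410983,  0.16312979, -0.0338606 ]))
(np.float64(6.330444546756046), (0.162, 0.162, 0.154, 0.154), array([ 0.55455217,  0.16315294, -0.03437616]))
```

```bash
python3 - <<'E'
from h import *
q=[.5543,.1632,-.0345]
c,s=np.cos(q[2]),np.sin(q[2])
W=lambda p:np.array([[q[0]+c*a-s*b,q[1]+s*a+c*b,z] for a,b,z in p])
box=[(-.135,-.0425,.14),(.135,-.0425,.14),(.135,.0425,.14),(-.135,.0425,.14)]
body=[(-.135,.043,.153),(.205,.043,.153)]
g=[]
for m in (0.35,-.35): g+= [(-.085+.022*np.cos(m),.022*np.sin(m),.175),(-.085-.022*np.cos(m),-.022*np.sin(m),.175)]
for n,b,k in(('top',(95,130,175,255),7),('scene',(285,220,415,310),6)):
    im=vision.camera(n)[:,:,::-1]; im=im[b[1]:b[3],b[0]:b[2]]
    im=cv2.resize(im,None,fx=k,fy=k,interpolation=cv2.INTER_CUBIC)
    im=cv2.convertScaleAbs(im,alpha=1.4)
    f=lambda p:[tuple(int(v) for v in ((u-np.array(b[:2])+.5)*k)) for u in proj(n,W(p))]
    cv2.polylines(im,[np.array(f(box))],True,(0,255,0),1)
    cv2.polylines(im,[np.array(f(body))],False,(255,255,0),1)
    for i,x in enumerate([-.012,.026,.064,.102]):
        for z,col in((.154,(0,0,255)),(.162,(255,0,255))):
            cv2.polylines(im,[np.array(f([(x+.013*np.cos(t),.013*np.sin(t),z) for t in np.linspace(0,6.3,30)]))],True,col,1)
    e=f(g); 
    cv2.circle(im,e[0],3,(255,0,0),-1);cv2.circle(im,e[1],3,(255,0,0),-1);cv2.circle(im,e[2],3,(0,0,255),-1);cv2.circle(im,e[3],3,(0,0,255),-1)
    if n=='top': im=im[:,:]
    cv2.imwrite(f'pics/ov_{n}.png',im[:600] if n=='scene' else im[270:870])
E
```

```text
(no output)
```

View pics/ov_top.png

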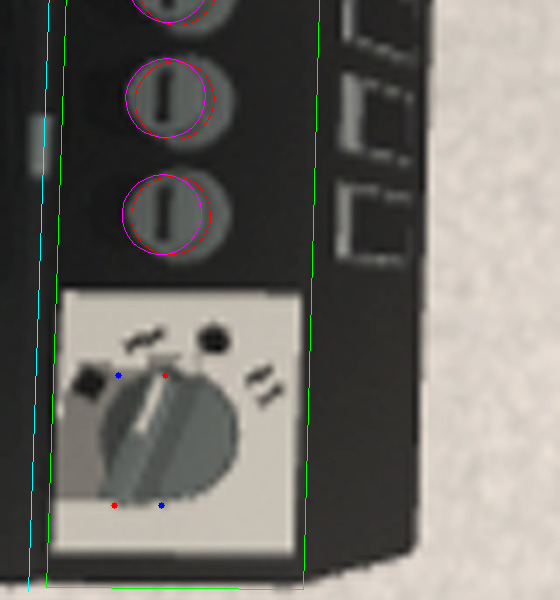

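View pics/ov_scene.png

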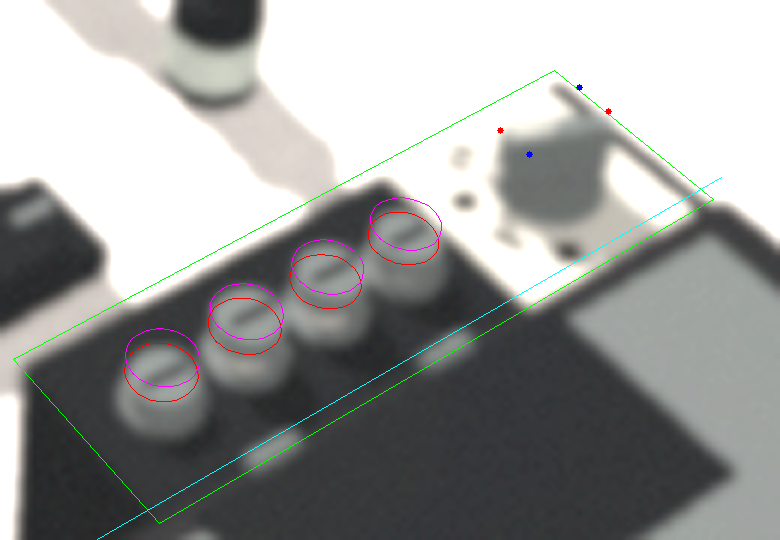

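```bash
cat >> h.py <<'E'
PQ=np.array([.5543,.1632,-.0345])
def W(a,b,z):
    c,s=np.cos(PQ[2]),np.sin(PQ[2]); return np.array([PQ[0]+c*a-s*b,PQ[1]+s*a+c*b,z])
def ori(a):
    M=np.c_[[0,0,-1],[np.cos(a),np.sin(a),0],[np.sin(a),-np.cos(a),0]]; return R.from_matrix(M).as_quat()
def st(tag=''):
    s=env.state(); print(tag,round(s['time_s'],2),'p',np.round(s['ee_pos'],4),'F',np.round(s['force'],1),'op',round(s['opening'],4),'j6',round(s['joints'][5],3)); return s
E
python3 - <<'E'
from h import *
for p in (-.35,1.05):
  for k in(0,1):
    a=p+PQ[2]+np.pi/2-k*np.pi
    for z in(.176,.26): print(p,k,np.round(env.solve_ik(W(-.085,0,z),ori(a)),3) if env.solve_ik(W(-.085,0,z),ori(a)) is not None else None)
E
```

```text
-0.35 0 [ 0.176  0.235 -0.206  1.13   0.     0.561]
-0.35 0 [ 0.176  0.207 -0.014  1.35   0.     0.561]
-0.35 1 [ 0.176  0.235 -0.206  1.13   0.    -2.581]
-0.35 1 [ 0.176  0.207 -0.014  1.35   0.    -2.581]
1.05 0 [ 0.176  0.235 -0.206  1.13   0.    -0.839]
1.05 0 [ 0.176  0.207 -0.014  1.35   0.    -0.839]
1.05 1 [ 0.176  0.235 -0.206  1.13   0.     2.302]
1.05 1 [ 0.176  0.207 -0.014  1.35   0.     2.302]
```

```bash
python3 - <<'E'
from h import *
a=-.35+PQ[2]+np.pi/2
env.move_to(W(-.085,0,.26),ori(a)); st('above')
r=env.servo_line(W(-.085,0,.178),rate=.1,f_stop=6); st('down %s'%r)
snap('scene','v0',(330,180,450,290),5)
effector.grasp(40); st('grasp')
snap('scene','v1',(330,180,450,290),5)
E
```

```text
above 2.12 p [0.469  0.1668 0.2599] F [0.2 0.9 0.2] op 0.0856 j6 0.561
down False 3.09 p [0.4696 0.1663 0.1785] F [-0.6 -0.1 -0.3] op 0.0853 j6 0.561
grasp 3.91 p [0.4693 0.1661 0.178 ] F [-0.1  0.1  0.4] op 0.0 j6 0.561
```

View pics/v1.png

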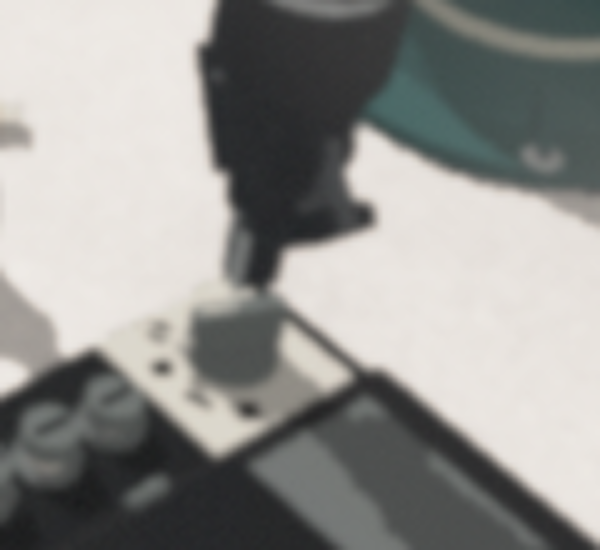

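```bash
python3 - <<'E'
from h import *
b=np.array([330,180])
for p in [W(-.085,0,.175),W(-.085,0,.14),W(-.085,0,.159),W(-.135,-.0425,.14),W(-.135,.0425,.14)]: print(np.round((proj('scene',p)[0]-b+.5)*5), np.round((proj('top',p)[0]-[95,130]+.5)*7-[0,270]))
p=env.state()['ee_pos']; print(proj('scene',p))
snap('top','v2',(95,190,175,270),7)
E
```

```text
[237. 301.] [140. 441.]
[225. 354.] [180. 437.]
[232. 325.] [159. 439.]
[237. 259.] [304. 589.]
[370. 367.] [ 47. 588.]
[[377.19062603 238.72751301]]
```

View pics/v2.png

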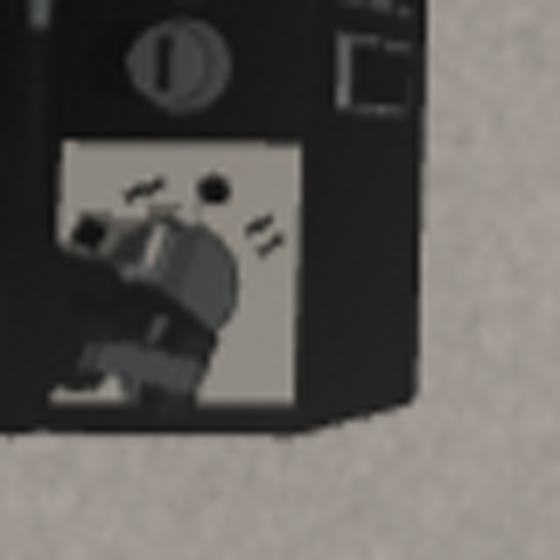

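```bash
python3 - <<'E'
from h import *
effector.gripper_open()
env.servo_line(W(-.085,0,.30),rate=.2); s=st()
effector.grasp(40); st()
s=env.state(); p=s['ee_pos']; x=R.from_quat(s['ee_rot']).apply([1,0,0]); print(x)
for n in('scene','top'):
    im=vision.camera(n)[:,:,::-1]; k=4
    u=proj(n,p)[0].astype(int); x0,y0=max(0,u[0]-75),max(0,u[1]-75)
    im=cv2.resize(im[y0:y0+150,x0:x0+150],None,fx=k,fy=k,interpolation=cv2.INTER_CUBIC)
    for d,c in((0,(0,255,0)),(.019,(0,0,255))):
        v=(proj(n,p+x*d)[0]-[x0,y0]+.5)*k; cv2.circle(im,tuple(int(t) for t in v),3,c,-1)
    cv2.imwrite(f'pics/w_{n}.png',im)
E
```

```text
5.55 p [0.4691 0.1661 0.299 ] F [-0.1  0.3 -0.8] op 0.0853 j6 0.561
 6.32 p [0.4694 0.1661 0.3   ] F [-0.3 -0.1 -0.5] op -0.0002 j6 0.561
[ 2.05559315e-05 -1.56874197e-05 -1.00000000e+00]
```

View pics/w_scene.png

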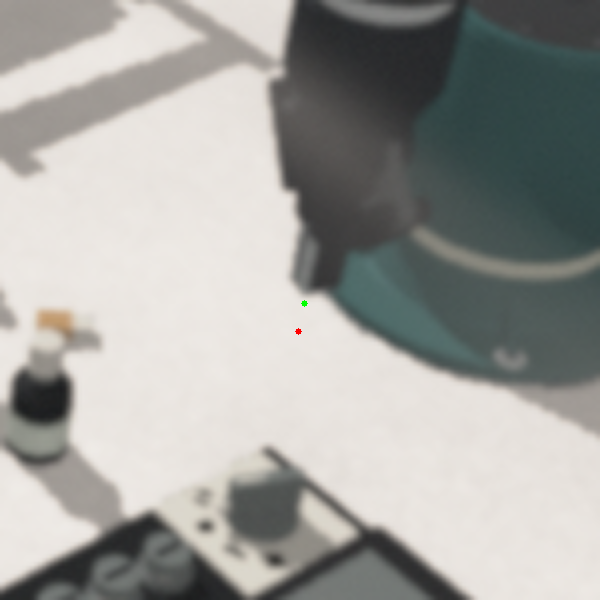

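View pics/w_top.png

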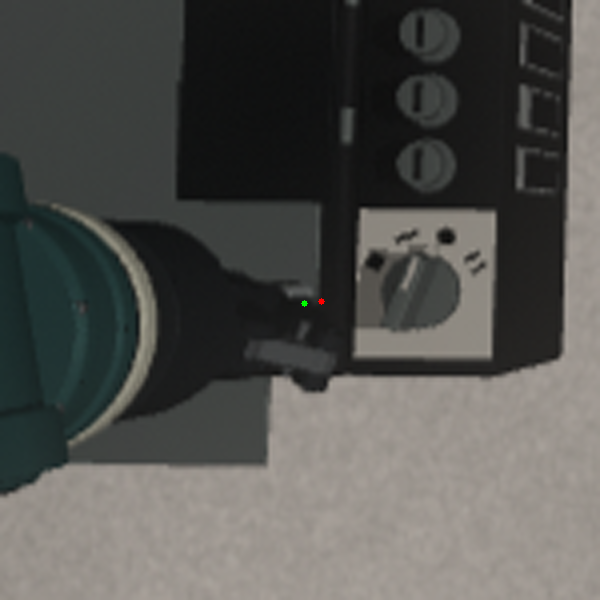

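```bash
python3 - <<'E'
from h import *
env.move_to([.50,-.13,.30],ori(np.pi/2)); s=st()
def show(tag):
    s=env.state(); p=s['ee_pos']; Rm=R.from_quat(s['ee_rot'])
    out=[]
    for n in('scene','top'):
        im=vision.camera(n)[:,:,::-1]; k=5
        u=proj(n,p)[0].astype(int); x0,y0=max(0,u[0]-38),max(0,u[1]-55)
        im=cv2.resize(im[y0:y0+110,x0:x0+76],None,fx=k,fy=k,interpolation=cv2.INTER_CUBIC)
        for d,c in(([0,0,0],(0,255,0)),([.019,0,0],(0,0,255)),([.019,.03,0],(255,0,255)),([.019,0,.03],(255,255,0))):
            v=(proj(n,p+Rm.apply(d))[0]-[x0,y0]+.5)*k; cv2.circle(im,tuple(int(t) for t in v),3,c,-1)
        print(tag,n,x0,y0); out.append(im)
    cv2.imwrite(f'pics/{tag}.png',np.hstack(out))
show('c1')
effector.gripper_open(); show('c2')
E
```

```text
7.56 p [ 0.5001 -0.1293  0.3001] F [-0.4  0.7 -0.5] op 0.0003 j6 -0.411
c1 scene 250 85
c1 top 205 157
c2 scene 250 85
c2 top 205 157
```

View pics/c1.png

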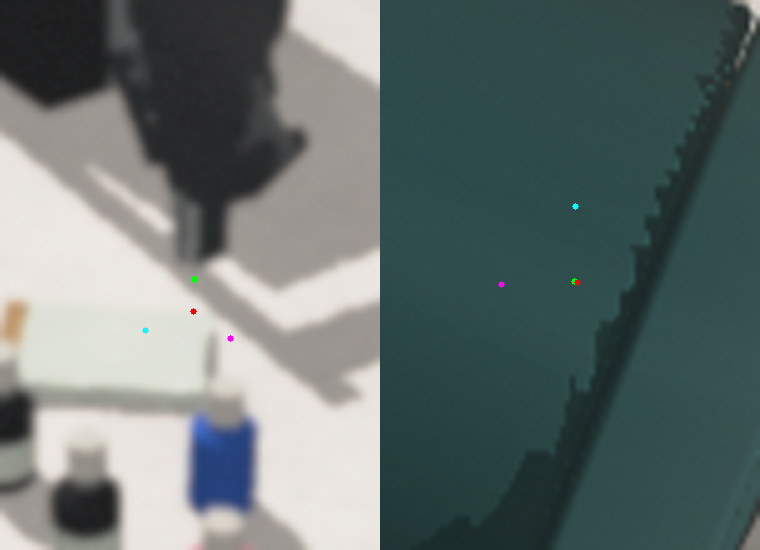

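View pics/c2.png

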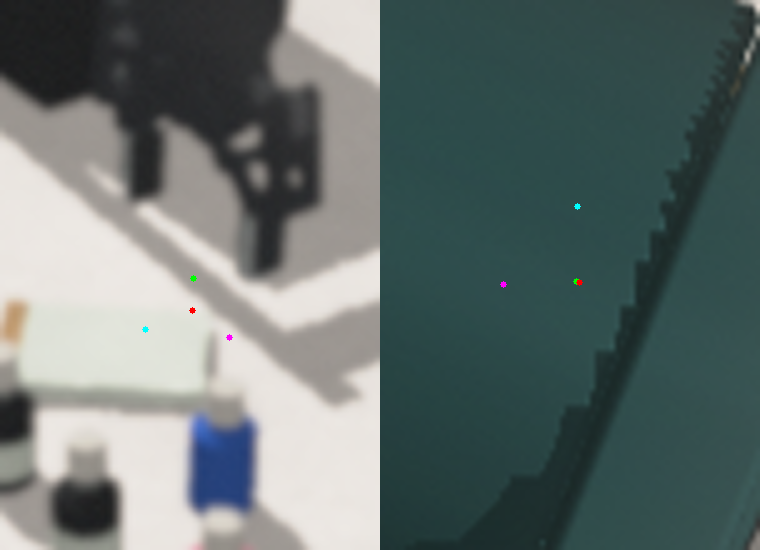

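```bash
python3 - <<'E'
from h import *
effector.grasp(40)
env.move_to([.36,.03,.15],ori(np.pi/2)); st()
r=env.servo_line([.36,.03,.01],rate=.06,f_stop=5); s=st(r)
snap('scene','d1',(300,130,450,260),5)
u=proj('scene',[s['ee_pos'],s['ee_pos']-[0,0,.019],[.36,.03,0]]);print((u-[300,130]+.5)*5)
snap('top','d2',(130,200,280,320),5)
u=proj('top',[s['ee_pos'],s['ee_pos']-[0,0,.019],[.36,.03,0]]);print((u-[130,200]+.5)*5)
E
```

```text
10.32 p [0.3614 0.0295 0.1508] F [-0.9 -0.4  0.1] op -0.0001 j6 -0.144
False 12.81 p [0.3601 0.03   0.0101] F [-0.2 -0.5  0.9] op -0.0 j6 -0.144
[[295.76660302 535.7833353 ]
 [291.26736521 559.34168678]
 [293.50605535 548.33663694]]
[[301.95839667 346.48574704]
 [308.52343994 341.81658635]
 [305.46846928 344.17630705]]
```

View pics/d1.png

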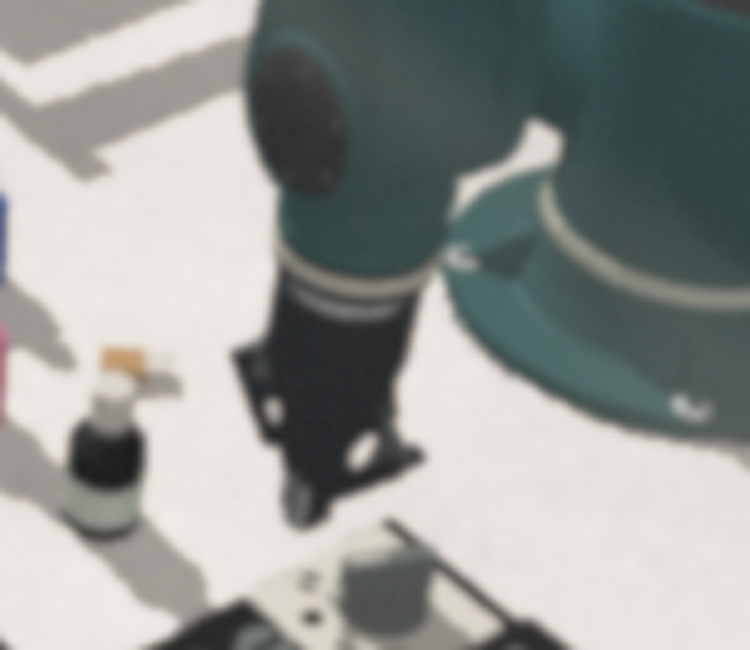

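View pics/d2.png

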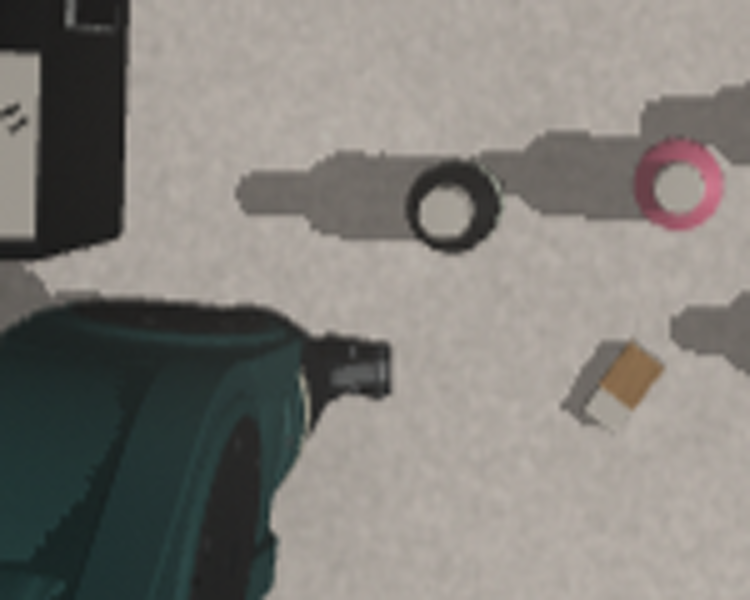

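```bash
python3 - <<'E'
from h import *
p=env.state()['ee_pos']
r=env.servo_line([p[0],p[1],-.04],rate=.04,f_stop=5); s=st(r)
print(s['joints'], s['ee_rot'])
snap('scene','e1',(300,130,450,260),5)
u=proj('scene',[s['ee_pos'],[.36,.03,0]]);print((u-[300,130]+.5)*5)
E
```

```text
True 13.6 p [ 0.3601  0.03   -0.0125] F [-5.1  1.  21.9] op 0.0001 j6 -0.144
[-1.43537938e-01  2.28502867e-01 -8.47344293e-01  4.94589926e-01
 -8.28025823e-05 -1.43559737e-01] [-5.48457558e-05  7.06985253e-01 -3.94417412e-05  7.07228286e-01]
[[290.43319502 563.7215887 ]
 [293.50605535 548.33663694]]
```

View pics/e1.png

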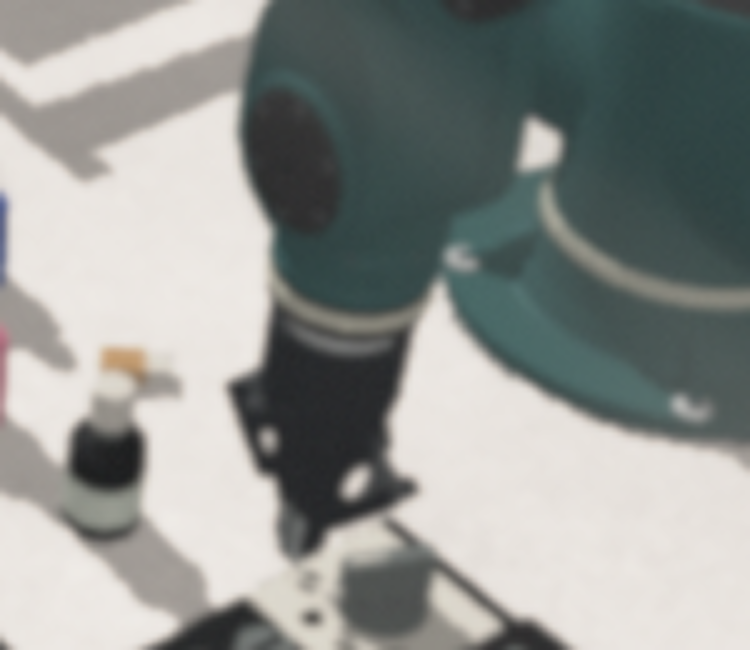

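```bash
python3 - <<'E'
from h import *
env.servo_line([.36,.03,.15],rate=.2)
for p,k in(([.4694,.1661],4),([.5001,-.1293],5)):
    t=np.array([p[0],p[1],.30]); 
    u0=proj('scene',t)[0].astype(int)-([75,75] if k==4 else [38,55]); u0=np.maximum(u0,0)
    q=proj('scene',[[t[0]+dx,t[1]+dy,.312] for dx,dy in((0,0),(.011,0),(-.011,0),(0,.015),(0,-.015))]); print(np.round((q-u0+.5)*k))
    u0=proj('top',t)[0].astype(int)-75; u0=np.maximum(u0,0)
    q=proj('top',[[t[0]+dx,t[1]+dy,.312] for dx,dy in((0,0),(.011,0),(-.011,0),(0,.015),(0,-.015))]); print(np.round((q-u0+.5)*4))
E
```

```text
[[309. 286.]
 [294. 293.]
 [324. 278.]
 [331. 301.]
 [287. 271.]]
[[293. 304.]
 [293. 281.]
 [293. 328.]
 [261. 305.]
 [325. 303.]]
[[195. 259.]
 [178. 266.]
 [213. 252.]
 [214. 272.]
 [177. 246.]]
[[303. 305.]
 [302. 282.]
 [303. 328.]
 [271. 306.]
 [334. 304.]]
```

```bash
cat >> h.py <<'E'
OFF=-.012   # TCP z = tip z + OFF (measured, jaws shut)
E
python3 - <<'E'
from h import *
effector.gripper_open()
a=-.35+PQ[2]+np.pi/2
env.move_to(W(-.085,0,.23),ori(a))
r=env.servo_line(W(-.085,0,.157+OFF),rate=.1,f_stop=6); st('down %s'%r)
effector.grasp(40); st('grasp')
snap('scene','v3',(330,180,450,290),5)
E
```

```text
down False 17.19 p [0.4696 0.1661 0.1455] F [ 0.5 -0.3  0.3] op 0.0854 j6 0.561
grasp 17.86 p [0.4696 0.1668 0.1452] F [0.3 5.6 2.4] op 0.0098 j6 0.561
```

View pics/v3.png

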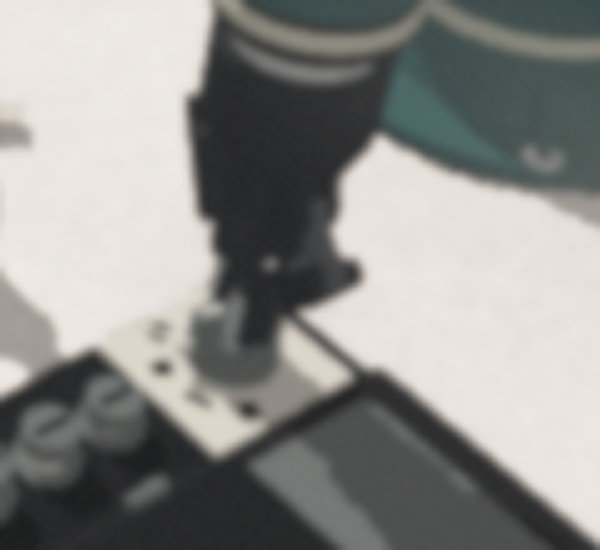

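```bash
python3 - <<'E'
from h import *
j=np.array(env.state()['joints'])
for d in(.35,.7,1.05,1.4,1.44):
    q=j.copy(); q[5]-=d; env.goto_joints(q); s=st(d); print(np.round(s['wrist_torque'],2))
effector.gripper_open(); st()
env.servo_line(W(-.085,0,.26),rate=.2)
env.move_to(W(-.02,-.30,.26),ori(np.pi/2))
snap('top','v4',(95,190,175,270),7)
snap('scene','v5',(330,180,450,290),5)
E
```

```text
0.35 18.33 p [0.4696 0.1667 0.1453] F [0.9 0.5 1.7] op 0.01 j6 0.215
[ 0.03 -0.1  -0.04]
0.7 18.76 p [0.4696 0.1667 0.1453] F [ 0.3 -0.4  0.4] op 0.0102 j6 -0.133
[-0.12 -0.18  0.01]
1.05 19.18 p [0.4697 0.1666 0.1453] F [ 1.7 -1.1 -0.1] op 0.0097 j6 -0.482
[-0.38 -0.36 -0.05]
1.4 19.61 p [0.4698 0.1666 0.1453] F [ 3.  -2.9 -0.8] op 0.0102 j6 -0.832
[-0.6  -0.63  0.02]
1.44 19.86 p [0.4697 0.1667 0.1453] F [ 2.4 -2.4 -0.1] op 0.0098 j6 -0.874
[-0.48 -0.61 -0.88]
 20.57 p [0.4695 0.1668 0.1452] F [ 0.5 -0.2  1.3] op 0.0852 j6 -0.879
```

View pics/v4.png

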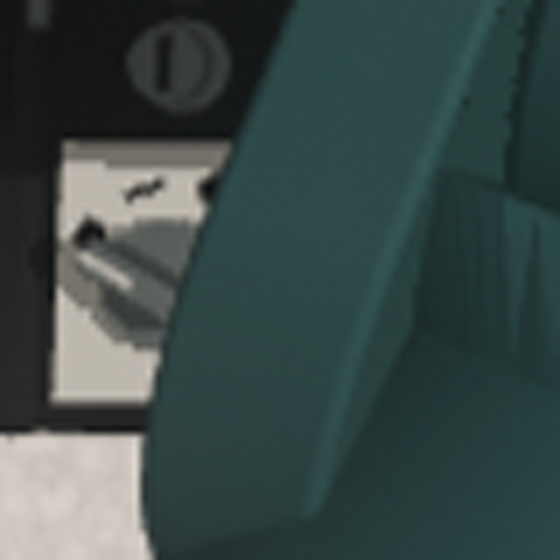

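View pics/v5.png

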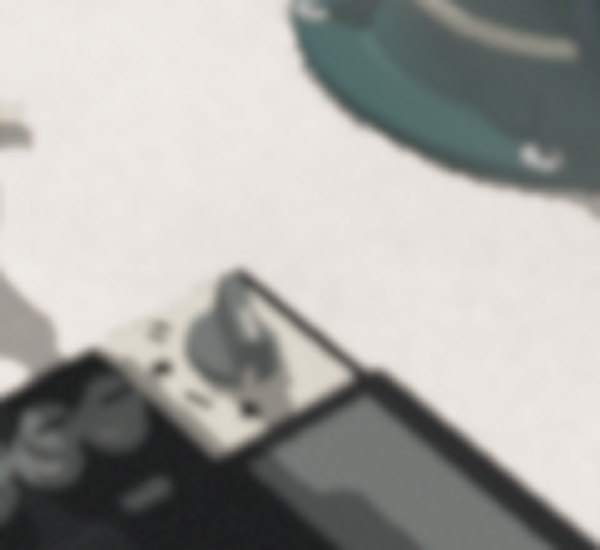

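```bash
python3 - <<'E'
from h import *
effector.grasp(40)
a=np.pi/2+PQ[2]
for i,x in enumerate([-.012,.026,.064,.102]):
    env.move_to(W(x,0,.19),ori(a))
    env.servo_line(W(x,0,.157),rate=.1)
    r=env.servo_line(W(x,0,.134),rate=.03,f_stop=15); st(f'{i} {r}')
    env.servo_line(W(x,0,.19),rate=.2)
env.move_to(W(-.02,-.30,.26),ori(np.pi/2)); st()
snap('scene','p1',(285,220,415,310),6)
E
```

```text
0 True 25.56 p [0.5424 0.1637 0.1416] F [-2.2 -0.1 10.1] op -0.0001 j6 0.184
1 True 27.27 p [0.5805 0.1623 0.1416] F [-1.4  0.  10.4] op 0.0001 j6 0.172
2 True 28.98 p [0.6185 0.161  0.1416] F [-1.   0.4 10.7] op -0.0001 j6 0.162
3 True 30.68 p [0.6564 0.1597 0.1416] F [-1.4  0.6 11. ] op 0.0002 j6 0.153
 32.33 p [ 0.5243 -0.1353  0.2595] F [ 0.1  0.9 -0.3] op 0.0001 j6 -0.404
```

View pics/p1.png

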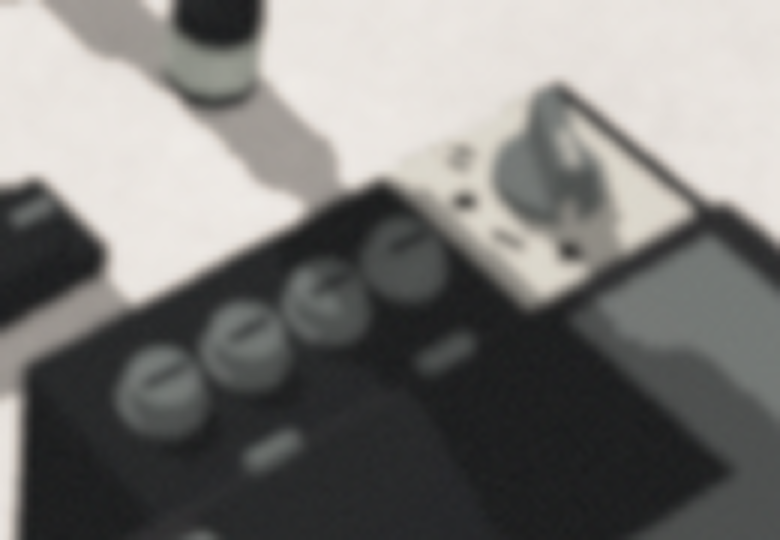

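```bash
python3 - <<'E'
from h import *
effector.gripper_open()
a=1.05+PQ[2]+np.pi/2
p=lambda z:W(-.085,0.0004,z)
env.move_to(p(.23),ori(a))
r=env.servo_line(p(.157+OFF),rate=.1,f_stop=6); st('down %s'%r)
effector.grasp(40); st('grasp')
j=np.array(env.state()['joints'])
for d in(.35,.7,1.05,1.41):
    q=j.copy(); q[5]+=d; env.goto_joints(q)
env.hold(.2); st()
effector.gripper_open(); st()
env.servo_line(p(.26),rate=.2)
env.move_to([.36,.05,.28],ori(np.pi/2))
snap('top','v6',(95,190,175,270),7)
snap('scene','v7',(285,220,415,310),6)
snap('top','b0'); snap('scene','b1')
E
```

```text
down False 35.35 p [0.4697 0.1665 0.1455] F [-0.1  0.1 -0.4] op 0.0851 j6 -0.838
grasp 36.02 p [0.4696 0.1664 0.1452] F [ 0.2 -1.5  3.5] op 0.0104 j6 -0.838
 37.92 p [0.4695 0.1669 0.1452] F [-2.1  6.   2.7] op 0.01 j6 0.563
 38.64 p [0.4696 0.1664 0.1452] F [ 1.1  0.5 -1. ] op 0.0855 j6 0.571
```

View pics/v6.png

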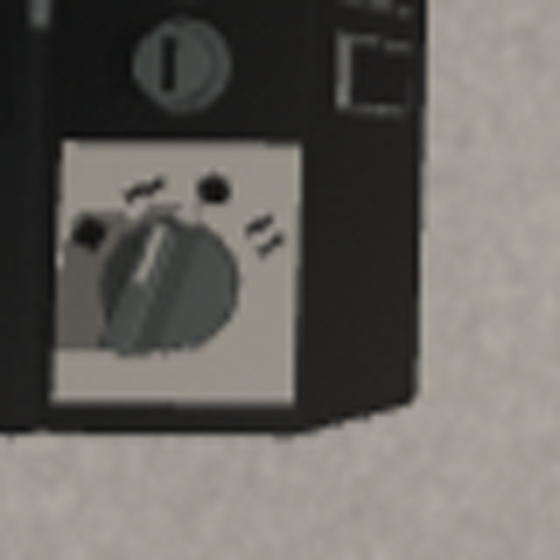

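View pics/v7.png

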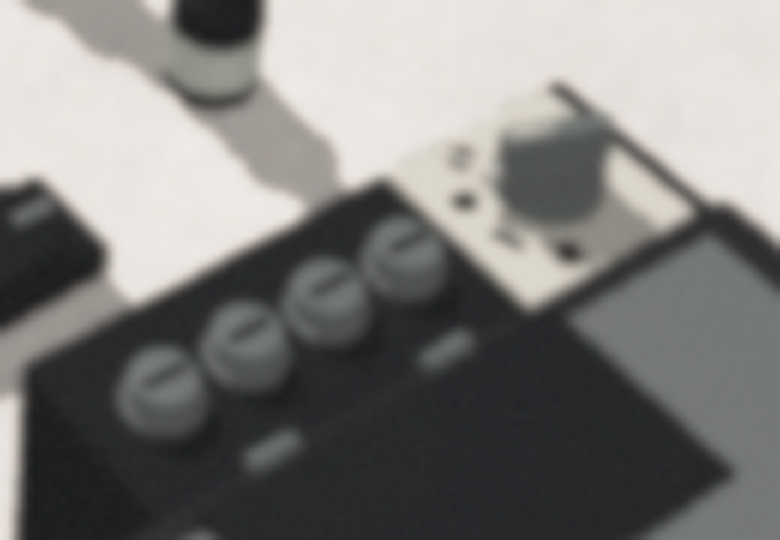

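View pics/b0.png

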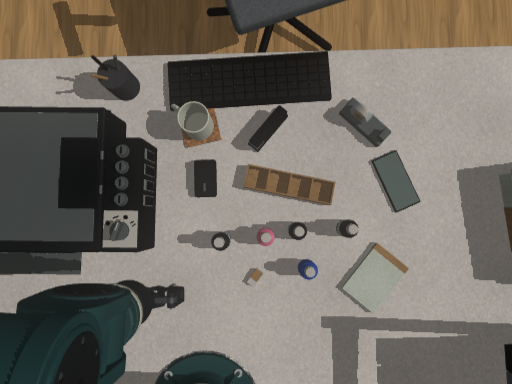

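```bash
python3 - <<'E'
from h import *
snap('top','b2',(200,150,370,290),4.5); snap('scene','b3',(210,140,350,250),5.5)
E
```

```text
(no output)
```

View pics/b2.png

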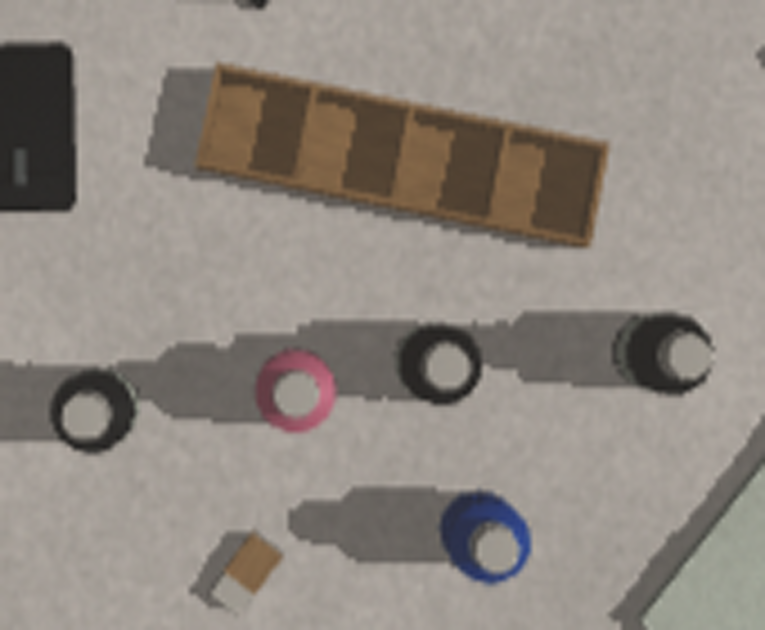

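View pics/b3.png

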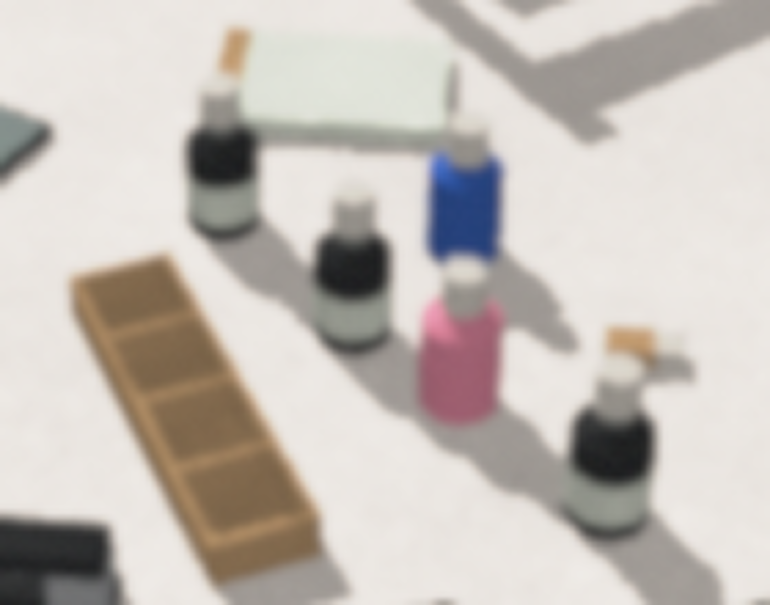

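```bash
python3 - <<'E'
from h import *
f=lambda u:(np.array(u)+.5)/4.5+[200,150]-.5
for n,b,c in(('A',(93,411),(87,414)),('B',(440,363),(447,367)),('C',(665,353),(690,357))):
    print(n,'body60',back('top',f(b),.06)[:2].round(4),'cap93',back('top',f(c),.093)[:2].round(4),'cap101',back('top',f(c),.101)[:2].round(4))
g=lambda u:(np.array(u)+.5)/5.5+[210,140]-.5
for n,b,t in(('A',(608,535),(622,367)),('B',(352,349),(356,196)),('C',(224,238),(220,87))):
    print(n,'scene bottom-front edge',back('scene',g(b),0)[:2].round(4), 'captop',back('scene',g(t),.097)[:2].round(4))
P4=np.array([back('top',f(u),.03)[:2] for u in((218,65),(607,143),(588,245),(197,168))]); print(P4.round(4))
print('len',np.linalg.norm(P4[0]-P4[1]),np.linalg.norm(P4[2]-P4[3]),'w',np.linalg.norm(P4[1]-P4[2]),np.linalg.norm(P4[0]-P4[3]))
c=P4.mean(0); d=P4[0]+P4[3]-P4[1]-P4[2]; d/=np.linalg.norm(d); print('c',c,'ydir',d,'yaw',np.arctan2(-d[0],d[1]))
h=[(168,255),(320,520),(72,280)]
print([back('scene',g(u),.03)[:2].round(4) for u in h])
E
```

```text
A body60 [ 0.4339 -0.0574] cap93 [ 0.4342 -0.0577] cap101 [ 0.4347 -0.0586]
B body60 [ 0.4551 -0.2535] cap93 [ 0.454  -0.2542] cap101 [ 0.4543 -0.2535]
C body60 [ 0.457  -0.3806] cap93 [ 0.4556 -0.387 ] cap101 [ 0.4559 -0.3851]
A scene bottom-front edge [ 0.4423 -0.0398] captop [ 0.4283 -0.0568]
B scene bottom-front edge [ 0.463 -0.238] captop [ 0.4523 -0.2505]
C scene bottom-front edge [ 0.4651 -0.3669] captop [ 0.4541 -0.3833]
[[ 0.632  -0.1318]
 [ 0.5795 -0.3585]
 [ 0.5201 -0.3449]
 [ 0.5717 -0.1179]]
len 0.2327112101837464 0.23282606965051586 w 0.06096189431595026 0.06189752811733341
c [ 0.57581363 -0.23827352] ydir [0.22349554 0.97470495] yaw -0.2253992569192258
[array([ 0.5214, -0.3398]), array([ 0.5761, -0.1113]), array([ 0.5788, -0.3522])]
```

```bash
cat > ov.py <<'E'
from h import *
import sys
def ov(tag,c,yaw,bots=()):
    out=[]
    M=np.array([[np.cos(yaw),-np.sin(yaw)],[np.sin(yaw),np.cos(yaw)]])
    T=lambda x,y,z:np.r_[np.array(c)+M@[x,y],z]
    for n,b,k in(('top',(235,155,345,215),7),('scene',(215,180,275,250),9)):
        im=vision.camera(n)[:,:,::-1][b[1]:b[3],b[0]:b[2]]
        im=cv2.resize(im,None,fx=k,fy=k,interpolation=cv2.INTER_CUBIC)
        im=cv2.convertScaleAbs(im,alpha=1.2)
        pl=lambda pts,col:cv2.polylines(im,[np.round((proj(n,pts)-np.array(b[:2])+.5)*k).astype(int)],True,col,1)
        pl([T(.031*a,.118*e,.03) for a,e in((1,1),(1,-1),(-1,-1),(-1,1))],(0,255,0))
        pl([T(.031*a,.118*e,0) for a,e in((1,1),(1,-1),(-1,-1),(-1,1))],(255,255,0))
        for y in(.087,.029,-.029,-.087): pl([T(.027*a,y+.027*e,.03) for a,e in((1,1),(1,-1),(-1,-1),(-1,1))],(0,0,255))
        cv2.imwrite(f'pics/{tag}_{n}.png',im)
if __name__=='__main__': ov(sys.argv[1],(float(sys.argv[2]),float(sys.argv[3])),float(sys.argv[4]))
E
python3 ov.py o1 .5765 -.237 -.2254
```

```text
(no output)
```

View pics/o1_top.png

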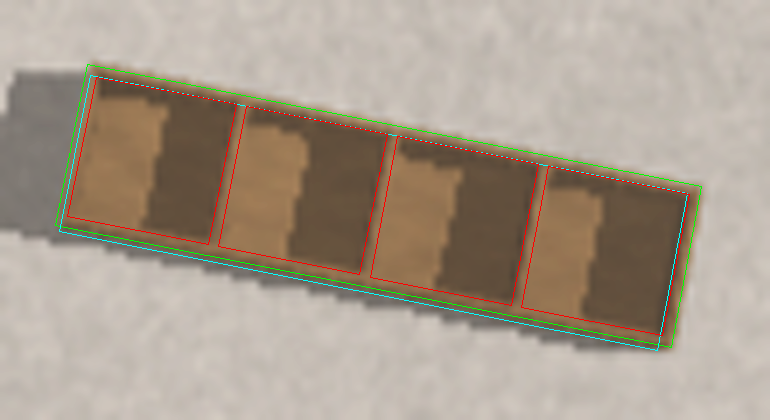

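View pics/o1_scene.png

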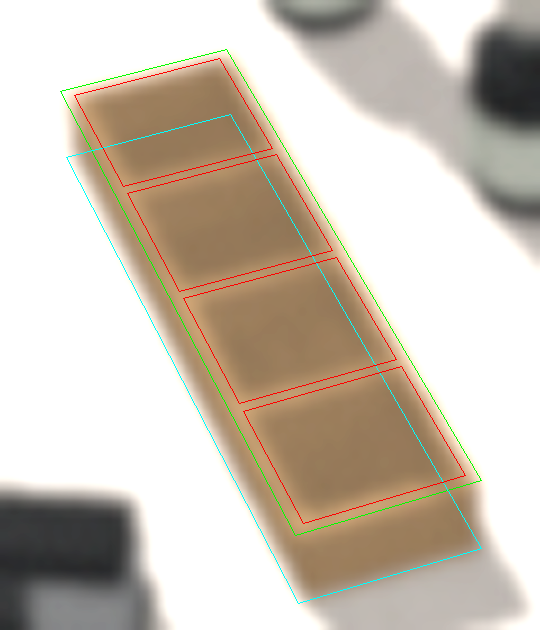

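```bash
cat >> h.py <<'E'
TC=np.array([.5765,-.2363]); TY=-.2254
def cell(y): return TC+np.array([-np.sin(TY)*y,np.cos(TY)*y])
def jaw():
    q=env.state()['joints'][5]
    return TY
def pick(xy):
    xy=np.array(xy)
    env.move_to([*xy,.15],ori(TY))
    r=env.servo_line([*xy,.022],rate=.12,f_stop=6); st(f'desc {r}')
    effector.grasp(60); st('grasp')
def carry(y):
    p=env.state()['ee_pos']; 
    env.servo_line([p[0],p[1],.142],rate=.15); s=st('lift')
    if s['opening']<.03: print('LOST'); return False
    env.move_to([*cell(y),.142],ori(TY)); st('over'); return True
E
python3 - <<'E'
from h import *
print(env.solve_ik([.456,-.3835,.022],ori(TY)),env.solve_ik([*cell(-.087),.03],ori(TY)),env.solve_ik([*cell(.087),.03],ori(TY)))
env.move_to([.40,-.2,.25],ori(TY))
pick([.456,-.3835])
snap('scene','g1',(200,120,320,220),6)
E
```

```text
[-0.83595786  0.50500733 -0.22677367  0.83901533  0.          0.96023846] [-0.64952862  0.56736007 -0.08084432  0.92259193  0.          1.14666771] [-0.38138693  0.52538518 -0.16224715  0.88316399  0.          1.41480939]
desc False 43.67 p [ 0.4563 -0.3838  0.0227] F [ 0.2  0.1 -0.4] op 0.0856 j6 0.96
grasp 44.13 p [ 0.4562 -0.3837  0.0226] F [-1.5  0.5  8.3] op 0.0445 j6 0.96
```

View pics/g1.png

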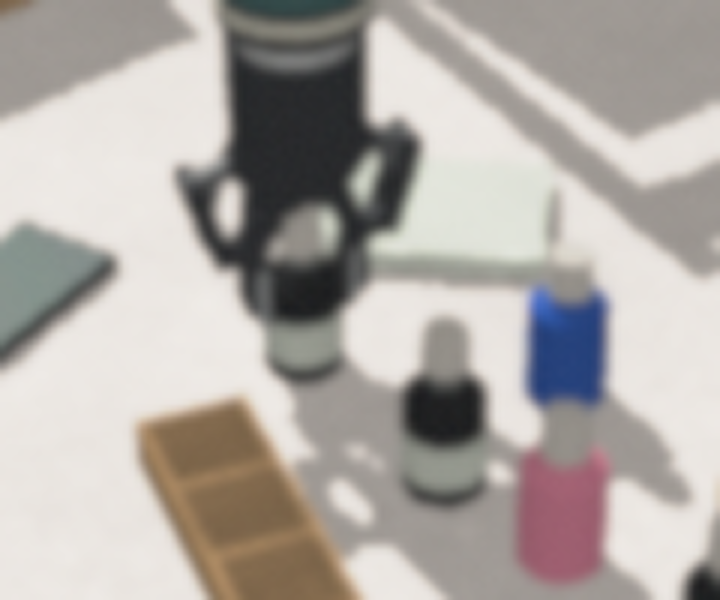

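```bash
python3 - <<'E'
from h import *
if carry(-.087):
    snap('scene','g2',(180,120,300,220),6)
E
```

```text
lift 45.13 p [ 0.4559 -0.3834  0.1411] F [-0.1  0.9 -2. ] op 0.0445 j6 0.96
over 45.67 p [ 0.5573 -0.3203  0.1409] F [-1.  -0.3 -0.6] op 0.0444 j6 1.147
```

View pics/g2.png

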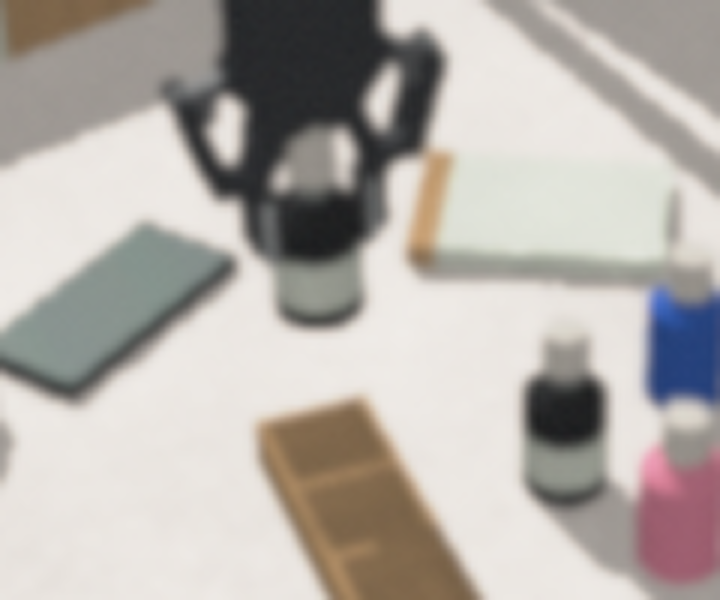

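```bash
cat >> h.py <<'E'
def chk(tag):
    # overlay expected bottle (centred on TCP, bottom at tcp z -.022) on both views
    p=env.state()['ee_pos']; zb=p[2]-.022; out=[]
    for n in('scene','top'):
        u=proj(n,[p[0],p[1],zb+.04])[0].astype(int); b=np.clip(u-[35,40],0,[430,300]); k=5
        im=vision.camera(n)[:,:,::-1][b[1]:b[1]+80,b[0]:b[0]+70]
        im=cv2.resize(im,None,fx=k,fy=k,interpolation=cv2.INTER_CUBIC)
        for z,r,c in((0,.023,(0,255,0)),(.06,.023,(0,255,255)),(.093,.0125,(0,0,255)),(.101,.0125,(255,0,255))):
            pts=[[p[0]+r*np.cos(t),p[1]+r*np.sin(t),zb+z] for t in np.linspace(0,6.28,40)]
            cv2.polylines(im,[np.round((proj(n,pts)-b+.5)*k).astype(int)],True,c,1)
        out.append(im)
    cv2.imwrite(f'pics/{tag}.png',np.hstack(out))
E
python3 -c "
from h import *
chk('k1')"
```

```text
(no output)
```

View pics/k1.png

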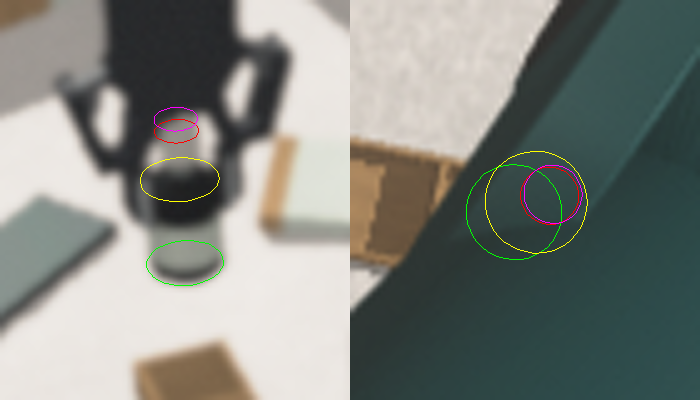

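```bash
sed -i 's/^TC=.*/TC=np.array([.5772,-.2357]); TY=-.2254/' h.py; cat >> h.py <<'E'
def place(y):
    c=cell(y)
    env.servo_line([*c,.065],rate=.15)
    r=env.servo_line([*c,.0265],rate=.05,f_stop=4); s=st(f'place {r}'); return r
E
python3 - <<'E'
from h import *
place(-.087)
snap('scene','g3',(190,150,310,250),6)
E
```

```text
place True 47.23 p [ 0.5573 -0.3201  0.0266] F [-1.   0.3  7.2] op 0.0441 j6 1.148
```

View pics/g3.png

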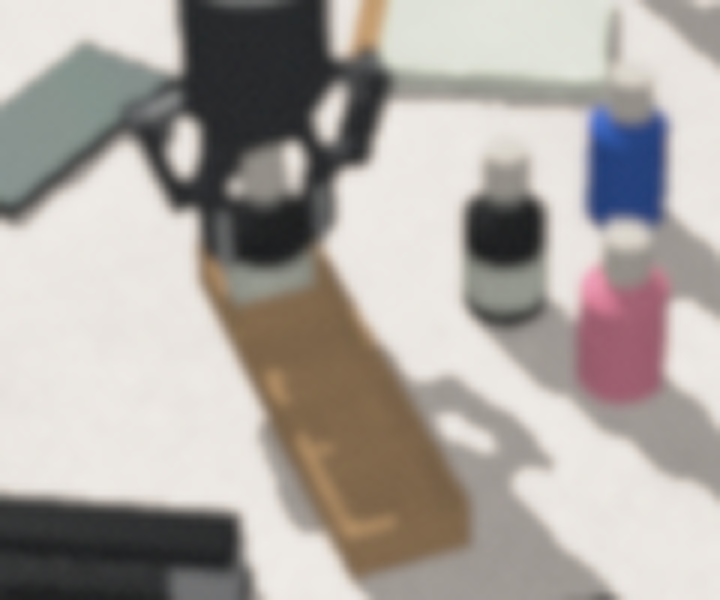

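```bash
cat >> h.py <<'E'
def release():
    effector.gripper_open()
    p=env.state()['ee_pos']; env.servo_line([p[0],p[1],.15],rate=.2); st('rel')
E
python3 - <<'E'
from h import *
release()
env.move_to([.36,.05,.25],ori(TY))
snap('top','b4',(200,150,370,290),4.5); snap('scene','b5',(210,140,350,250),5.5)
E
```

```text
rel 48.52 p [ 0.5565 -0.3196  0.1489] F [0.7 0.6 0.5] op 0.0855 j6 1.148
```

View pics/b4.png

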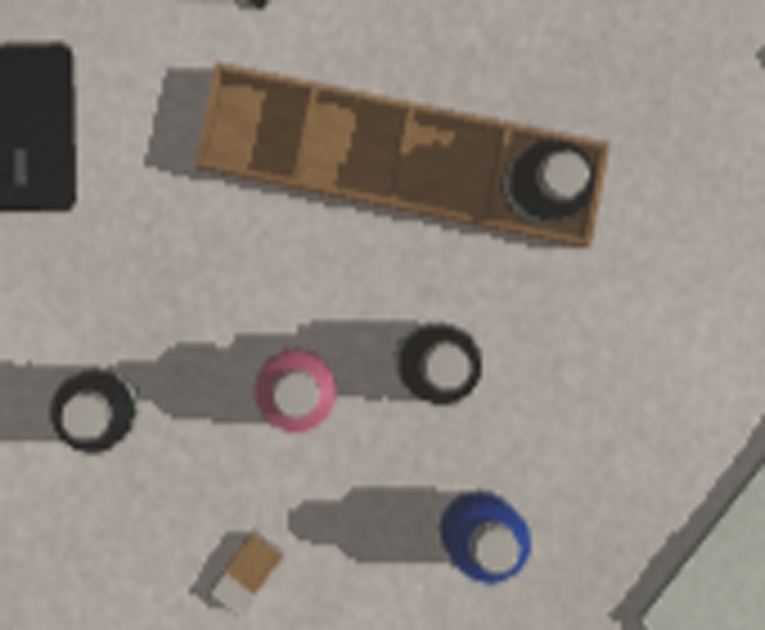

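View pics/b5.png

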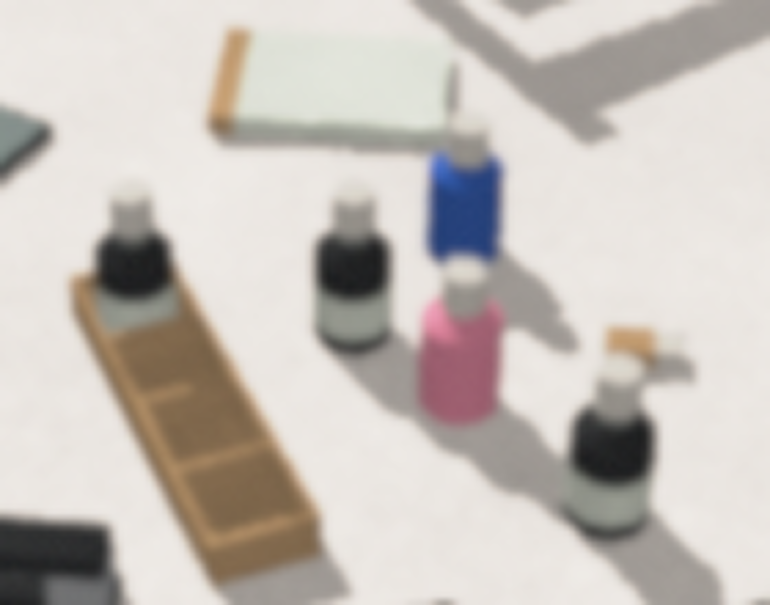

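C stands in the end cell (cap at about (565,175) top crop). Press its cap, then fetch B.

```bash
cat >> h.py <<'E'
def press(y):
    effector.grasp(40); c=cell(y)
    env.move_to([*c,.15],ori(TY))
    env.servo_line([*c,.1],rate=.15)
    r=env.servo_line([*c,.075],rate=.03,f_stop=15); st(f'press {r}')
    env.servo_line([*c,.15],rate=.2)
    effector.gripper_open()
E
python3 - <<'E'
from h import *
env.move_to([.5,-.2,.2],ori(TY))
press(-.087)
env.move_to([.45,-.25,.2],ori(TY))
pick([.4538,-.2525])
carry(-.029)
chk('k2')
E
```

```text
press True 53.78 p [ 0.5585 -0.321   0.0847] F [-2.5  1.7 10.6] op -0.0002 j6 1.148
desc False 57.19 p [ 0.4542 -0.2528  0.0227] F [ 0.1 -0.2  0. ] op 0.0853 j6 1.131
grasp 57.67 p [ 0.454  -0.2527  0.0226] F [-1.5  2.1  9.2] op 0.0443 j6 1.131
lift 58.62 p [ 0.4536 -0.2524  0.1412] F [ 0.2 -0.2 -2.3] op 0.0441 j6 1.131
over 59.16 p [ 0.5706 -0.2635  0.1405] F [ 0.4  0.6 -0.9] op 0.0444 j6 1.233
```

View pics/k2.png

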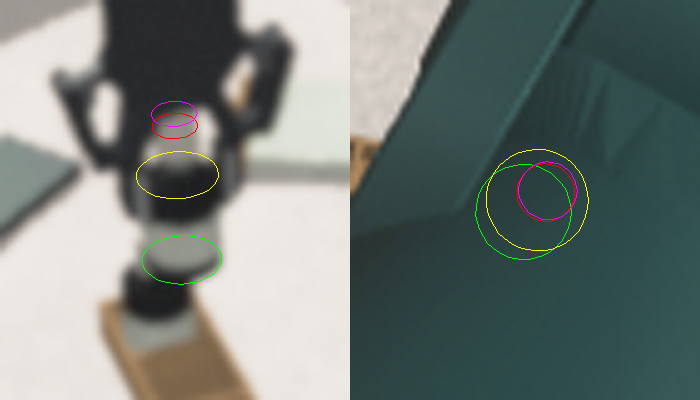

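```bash
python3 - <<'E'
from h import *
place(-.029); release(); press(-.029)
env.move_to([.36,-.0,.25],ori(TY))
snap('top','b6',(200,150,370,290),4.5); snap('scene','b7',(210,140,350,250),5.5)
E
```

```text
place True 60.66 p [ 0.5702 -0.2637  0.0266] F [-0.9  0.8  7.4] op 0.0443 j6 1.233
rel 61.91 p [ 0.5694 -0.2632  0.1489] F [-0.3 -0.8 -0.1] op 0.0853 j6 1.234
press True 63.99 p [ 0.5716 -0.2644  0.0847] F [-2.2  1.7 10.2] op -0.0001 j6 1.233
```

View pics/b6.png

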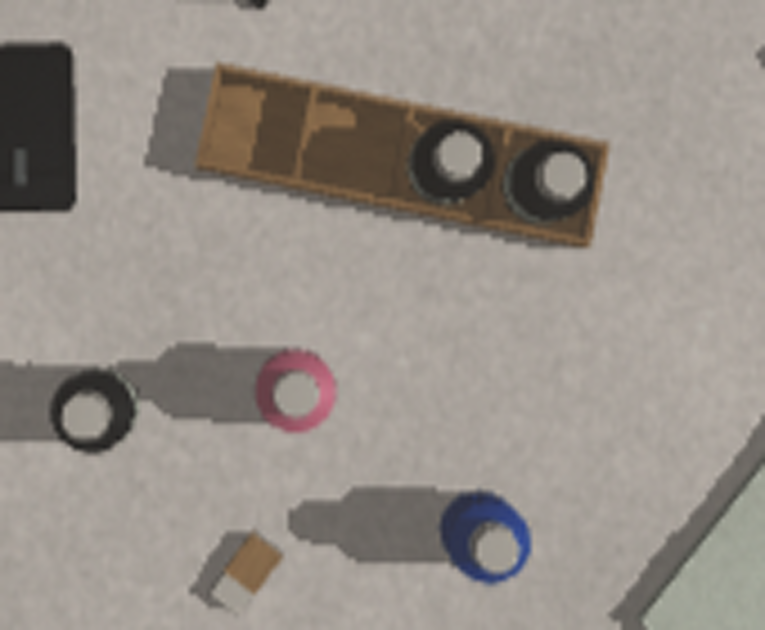

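View pics/b7.png

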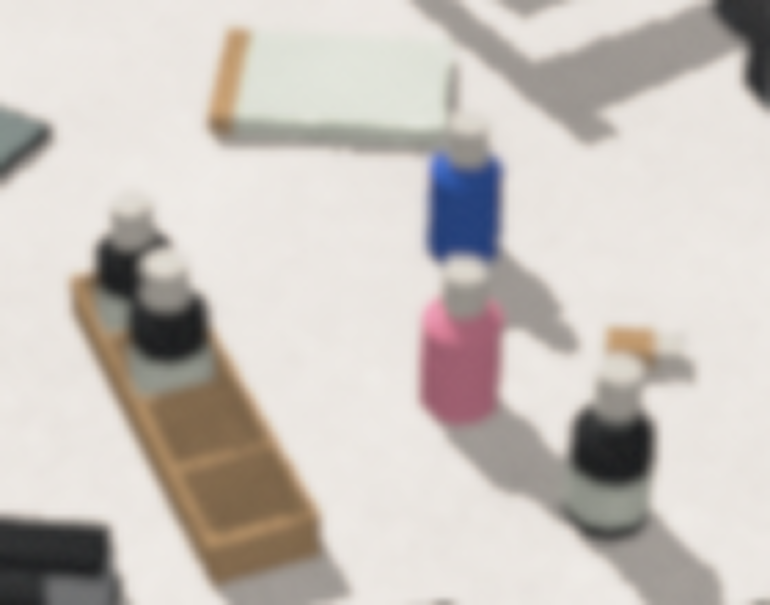

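```bash
python3 - <<'E'
from h import *
pick([.432,-.0572]); carry(.087); chk('k3')
E
```

```text
desc False 68.5 p [ 0.4324 -0.0573  0.0226] F [0.4 0.2 0.6] op 0.0854 j6 1.477
grasp 68.97 p [ 0.4323 -0.0573  0.0225] F [-1.9  0.1 10. ] op 0.0442 j6 1.477
lift 69.92 p [ 0.4318 -0.0572  0.1413] F [-0.5  0.1 -1.6] op 0.0445 j6 1.477
over 70.71 p [ 0.5959 -0.1505  0.1412] F [ 0.1  0.4 -0.6] op 0.0445 j6 1.416
```

View pics/k3.png

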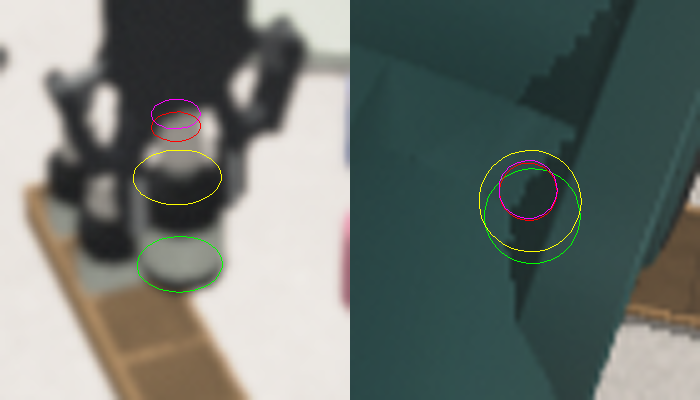

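```bash
python3 - <<'E'
from h import *
place(.087); release(); press(.087)
env.move_to([.36,.05,.3],ori(TY))
snap('top','f0'); snap('top','f1',(200,150,370,290),4.5); snap('scene','f2',(150,120,450,330),2.6)
E
```

```text
place True 72.22 p [ 0.5961 -0.151   0.0266] F [-2.   0.1  7.2] op 0.0442 j6 1.416
rel 73.47 p [ 0.5953 -0.1507  0.1489] F [-0.4 -0.5  0.3] op 0.0852 j6 1.416
press True 75.55 p [ 0.5976 -0.1513  0.0847] F [-2.6  0.3 10.8] op -0.0001 j6 1.416
```

View pics/f0.png

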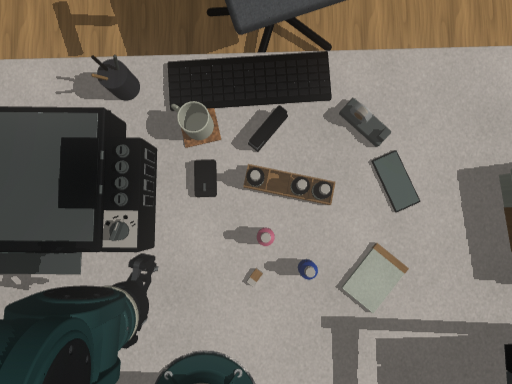

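View pics/f1.png

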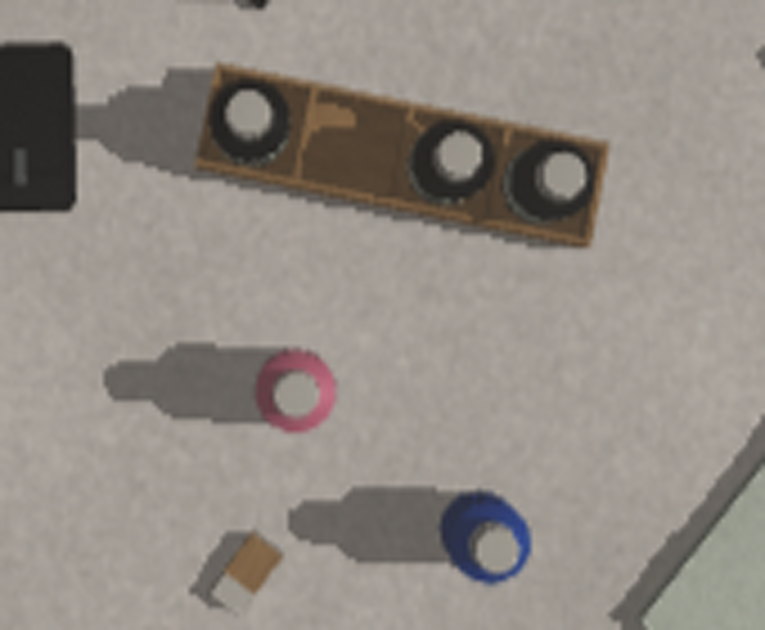

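View pics/f2.png

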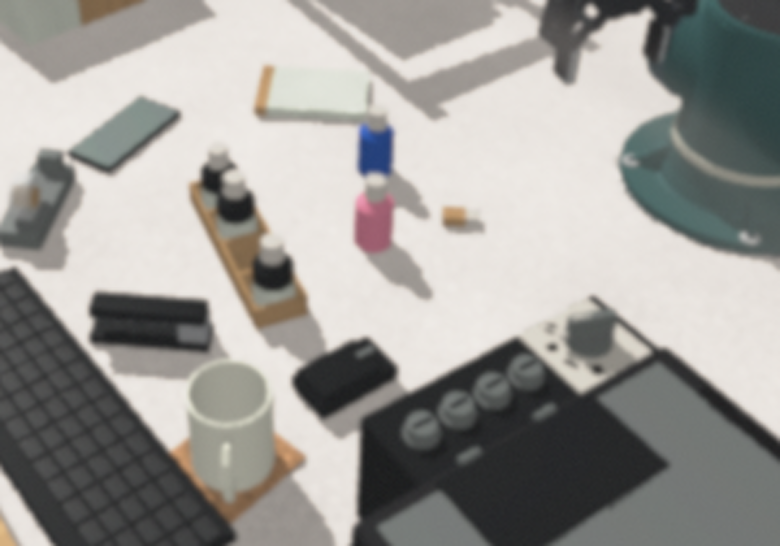

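```bash
python3 -c "
from h import *
st(); job.close_job()"
```

```text
78.27 p [0.3606 0.0496 0.2994] F [ 0.5  0.1 -0.4] op 0.0853 j6 1.709
the job is handed in; nothing more can be done
```

I did the whole job and handed it in at about 78 s. No check was failing at that point.

- **Printer:** The valve started at print. I turned it to shut and confirmed in the pictures that the pointer was on the square mark. I then pressed all four stoppers; each ended with its top at about 153.6 mm (154 mm when home). After that I turned the valve to print, and the last close-ups showed the pointer there as at the start.
- **Bottles:** I found three black bottles; the fourth appears to be absent. All three stand upright in tray cells, with one cell left empty. Each cap was pressed until its top was about 96.7 mm above the desk (97 mm when home in the tray).
- **Other things:** The final pictures show the other things on the desk, including the blue and pink bottles, where they were.

**What disagreed:**
- **Fingertip height:** With the jaws shut, the fingertips stood about 12 mm behind the reported TCP, not 19 mm ahead of it. My first valve grasp therefore closed on air above the knob. I touched an empty spot of desk to measure the offset and used it from then on; the stopper and cap heights agreed with it.
- **Cameras:** The two cameras differed by 3 to 5 mm on the tray's position, so I used a value in between. All three bottles went into their cells cleanly.
- **Knocked bottle:** One bottle had been moved a few centimetres during the run; I found it again before picking it up.

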